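# Clamp a fixture block in a ratchet vice

### The arm

A 6-joint arm with a two-finger parallel gripper is mounted at the origin on a cart in front of the work surface, level with it; the furniture and walls round the work are solid. World frame = base frame: x ahead of the robot, y to its left, z up, the work surface at z = 0. Lengths are in m, angles in rad, forces in N, time in s.
With the tool pointing down it reaches from about 0.425 to 0.95 m from the base axis. Payload 3.5 kg.
Tool frame: the origin (TCP) lies at the very end of the fingers, on their centre line; the grasp point (between the pads) lies ctrl.tcp_to_grasp behind it (ctrl.tcp_to_grasp is the distance from the TCP to the grasp point, in m); z points along the fingers, y is the line along which they close (so a half turn about z gives the same grasp; the last joint's range is limited). The gripper opens to 85 mm and grips with 20 to 120 N. Pads are 22 mm wide; open, the fingers measure 114 mm over their backs; the gripper's body (76 mm by 85 mm) begins 54 mm behind the grasp point. The pads swing forward as they close: fully open they stand 13 mm farther back than shut.
Start: joints at [1.2, 0.286, 1.577, -0, 1.279, -0.15], TCP at [0.148, 0.659, 0.231] pointing down, gripper open.
Joint ranges: [-2.77, 2.77], [-0.9, 2.22], [0.21, 2.48], [-1.53, 4.67], [0.24, 2.81], [-2.84, 2.84]. Speed limits (rad/s): [2.79, 2.79, 3.14, 3.14, 3.14, 3.14].

### API

Orientations are given as a unit quaternion [x, y, z, w].
In Python, from plant import ctrl gives the robot as it stands.
- The arm moves only by the shell command python3 -m inch 'ROWS' [FORCE]. ROWS is JSON, a list of rows, each an object with "slide": the shift along the tool's x, y, z in cm, a list of three; "turn": the turn about the tool's z in rad; "grip": the finger opening in cm, from 0 to 8.54. A call has 1 to 20 rows; each row is the pose to reach, as a shift and turn from the pose commanded when the call began, along the tool's axes at that moment; what a row does not reach only later rows make up. A row lasts 1/10 s, in which the tool goes at most 50 mm and 8.59 degrees, less where a joint would pass 70% of its speed; a pose out of reach is approached as far as the arm can. A call with a gripper value outside its range is refused whole. The fingers move at their own pace and stop on an object; FORCE is the grip in N (left out, the last holds). Time passes only in rows, so rows that repeat a pose let the fingers close. It gives the time, the measured TCP pose, the force, the opening and the grip force at its end, in the units of the state.
- ctrl.get_state(): the state, without advancing time (a new reading comes with each control period).
- ctrl.read_camera(name): name is "side" or "top"; returns (picture, depth): 480x640x3 uint8, red, green, blue; 480x640 float32, m along the optical axis (not along the pixel's ray), 0 where there is no reading.
- ctrl.camera_info(name): a dict with "K" (3x3 intrinsics, pixels), "camera_from_world" (4x4, takes a point from world to camera coordinates). Camera axes: x right, y down, z forward; pixel columns grow to the right and rows downward; lengths in m; the calibration is good to about 2 mm. A picture is of the moment at which its call begins. camera_info takes no time and is no camera call.
- ctrl.sign_off(): hands the job in; it is judged then, once.
The state is a dict: "time": time; "qpos": joint angles; "dq": joint speeds; "joint_efforts": joint torques, N m; "eef_pos": TCP position; "tcp_rot": TCP orientation; "contact_force": force on the tool from outside, world axes, zero at the start; "wrist_torque": the same for the moment, N m; "opening": opening from 0.0 (shut) to 1.0 (fully open); "finger_force": force on a finger pad.
Only numpy, scipy, OpenCV 4.12 (cv2) and the standard library are available. Lean on these libraries where they do the work, as an engineer would, in place of code of your own. Each camera call takes 0.05 s, during which the arm holds its last target. There are 200 camera calls.

### The job

Set the two-pin fixture block flat on the bed of the ratchet vice, between the open jaws with its ends facing them, and let go. Then swing the vice's lever back and forth so that the jaw closes notch by notch until it holds the block with about 30 N (the lever knob then takes 5 to 6 N more push than while the jaw runs free); do not over-tighten it. Finish with the lever swung back to its rest, the block still clamped, and the small parts lying about left where they are.

Things in the scene. Friction and masses are not known exactly. Their poses are not given: they have to be found in the camera images.
- block_mid (a point): Centre of the loose dark fixture block (body block): 38 mm along its x, 60 mm along its y, 22 mm high, about 0.1 kg, with two pins (6 mm thick, 9 mm tall) on its top at y = +-22 mm. The point lies 11 mm above the underside. It starts on a 6 mm thick pink foam sheet; grasp it across the 38 mm.
- vice: Fixed grey ratchet vice. Origin: centre of the underside of its base plate, 90 mm along x, 320 mm along y, 12 mm thick; z up. The jaws close along y, are 48 mm wide, centred on x = 0, and reach 40 mm above the origin. The fixed stop jaw, at the -y end, has its face set by hand anywhere from y = -132 to -104 mm; the moving face stands at y = -28 mm when open.
- bed (a point): Point on the bed (flat top of the vice's plate, 12 mm above its underside) midway in the narrowest open gap: vice x = 0, y = -66 mm; same axes as the vice. The gap there is 76 to 104 mm long in y and open to both sides in x.
- axis (a point): Upright axis, at the vice's top of plate (x = 0, y = +95 mm), of the ratchet wheel (76 mm across, 24 saw teeth, 24 to 34 mm above the vice's underside) and of the lever over it. Same axes as the vice. A toothed rack from the wheel drives the carriage (60 mm wide, 41 mm high) that bears the moving jaw face.
- jaw_face: Moving jaw face, a 48 x 8 x 27 mm steel plate on two rods, sprung against the carriage. Origin: middle of its clamping face in x, level with the vice's underside; it closes towards vice -y, 4.7 mm a notch. When the block meets the stop jaw the face stops and its spring yields: 2.2 N per mm, about 10 N a notch; after 24 mm (53 N) it bottoms and the force shoots up.
- lever (a joint): Ratchet lever, rad: 0 at rest (its start) at one end stop, 1.1 at the other. Positive (counter-clockwise from above) drives the wheel; back to 0 a pawl clicks over the teeth while another holds the wheel. The first 0.09 rad is lost, then every 0.262 is a notch: 3 a full swing. Let go, the wheel slips back to the last notch passed. The lever stays where it is left.
- knob (a point): Middle of the lever's upright black round knob, 18 mm thick, 42 mm tall, foot 46 mm and top 88 mm above the vice's underside, this point 67 mm; 100 mm from the axis. At lever 0 it lies 154 degrees counter-clockwise from vice +x. It takes under 1.5 N to push while the jaw runs free; clamping adds about 0.18 N per N of clamping force.
- trafo: Small loose transformer 26 x 30 x 26 mm, origin under its centre; leave it alone.
- heatsink: Small loose black finned heat sink 24 x 32 x 18 mm, origin under its centre; leave it alone.
- cap: Loose upright capacitor, 18 mm thick, 32 mm tall, origin under its centre; leave it alone.
There are look-alikes about, which are no part of the job. Leave any green or purple look-alike of the part that bears block_mid alone.

How it is judged:
By the outcome, as a careful person would: the job done as asked, in the order asked, and still so for the second after the job is handed in, with the robot touching nothing.
It also fails if it takes over 61 s, if anything falls off the work surface, if the arm or the gripper's body presses on something with over 40 N, if the wrist force passes 120 N, or if a joint passes its speed limit or range.

## Working session

There is one attempt and no reset: what is moved stays moved. The work goes in short steps, Python scripts to look and compute and a shell command to move; the robot and the scene stay as the last step left them, time stands still between calls to the robot, and variables do not carry over. Pictures are saved under pics/ and viewed, at most 10 in all, crops included, and the job is handed in when it is done.

```bash
mkdir -p pics; ls; cat > h.py <<'E'
import numpy as np,cv2
from plant import ctrl
def cam(n,save=None):
    p,d=ctrl.read_camera(n)
    if save: cv2.imwrite('pics/'+save,cv2.cvtColor(p,cv2.COLOR_RGB2BGR)); np.save('/tmp/%s.npy'%n,d); np.save('/tmp/%s_rgb.npy'%n,p)
    return p,d
def world(n,d):
    i=ctrl.camera_info(n);K=np.array(i['K']);T=np.linalg.inv(np.array(i['camera_from_world']))
    v,u=np.mgrid[:480,:640]
    P=np.stack([(u-K[0,2])/K[0,0]*d,(v-K[1,2])/K[1,1]*d,d],-1)
    W=P@T[:3,:3].T+T[:3,3]; W[d==0]=np.nan
    return W
E
python3 - <<'E'
from h import *
for n in('top','side'): cam(n,n+'0.png')
print(ctrl.get_state(),ctrl.tcp_to_grasp)
E
```

```text
pics
{'time': 0.1, 'qpos': array([ 1.19998033e+00,  2.87116330e-01,  1.57801072e+00,  4.33454139e-06,
        1.27856010e+00, -1.49981685e-01]), 'dq': array([ 0.00106202, -0.00208911, -0.00551173,  0.00135495, -0.00222865,
        0.00024606]), 'joint_efforts': array([ 1.58825900e-03, -4.07286108e+01, -2.93704516e+01, -1.19759743e-04,
        3.28502239e-03, -1.08577032e-05]), 'eef_pos': array([0.14760188, 0.65807517, 0.23007007]), 'tcp_rot': array([ 1.10193489e-01,  9.93909603e-01, -1.01140688e-03, -2.71635115e-04]), 'contact_force': array([ 0.2175423 ,  0.41377686, -0.47069174]), 'wrist_torque': array([ 0.01424777,  0.02028697, -0.01689642]), 'finger_force': 0.0, 'opening': 0.9980189831573199} 0.0187
```

View pics/top0.png

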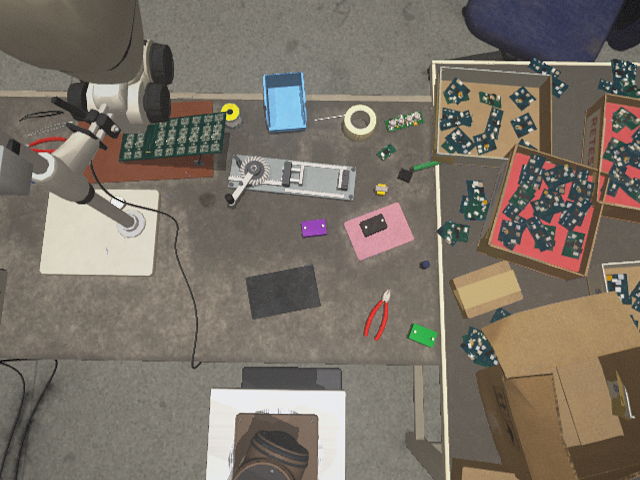

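View pics/side0.png

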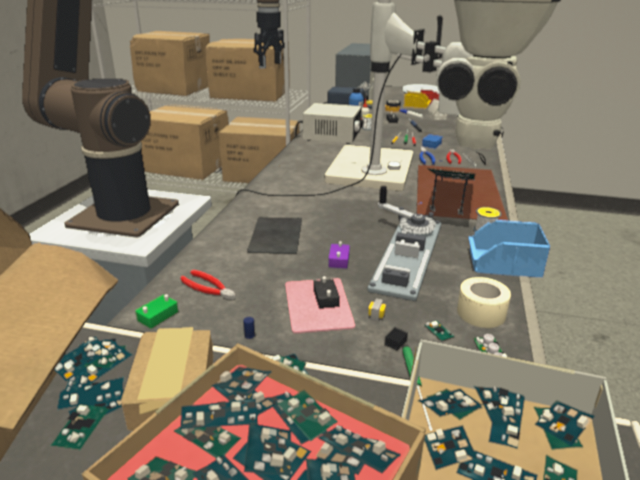

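Top view: candidates for the block are the dark one on pink foam at (373,224), purple (314,228), green (422,334) and the heat sink (405,174). I choose the dark one on the foam. The vice runs from (228,180) to (355,180), with its knob at (231,200).

```bash
cat > m.py <<'E'
from h import *
d=np.load('/tmp/top.npy');p=np.load('/tmp/top_rgb.npy');W=world('top',d)
c=p[140:270,210:430];cv2.imwrite('pics/crop0.png',cv2.cvtColor(cv2.resize(c,None,fx=3.6,fy=3.6,interpolation=cv2.INTER_CUBIC),cv2.COLOR_RGB2BGR))
for n,(u,v) in dict(block=(373,224),bed=(320,178),foam=(395,240),knob=(230,199),hub=(253,170),stop=(342,178),table=(300,250)).items(): print(n,W[v,u].round(4))
def rect(m,name):
    q=np.argwhere(m);P=W[m][:,:2].astype(np.float32)*1000
    r=cv2.minAreaRect(P);print(name,len(P),np.round(r[0],1),np.round(r[1],1),round(r[2],1),'medz',np.nanmedian(W[m][:,2]))
z=W[...,2];v,u=np.mgrid[:480,:640]
box=lambda a,b,c,e:(u>a)&(u<b)&(v>c)&(v<e)
rect(box(350,395,205,242)&(p.max(2)<75)&(z>.018),'block')
rect(box(225,360,145,212)&(z>.006)&(z<.017),'plate')
rect(box(275,360,145,212)&(z>.03)&(z<.06),'jaws')
rect(box(333,360,145,212)&(z>.03)&(z<.06),'stopjaw')
rect(box(296,312,145,212)&(z>.03)&(z<.06),'movface')
rect(box(222,242,185,212)&(z>.07)&(z<.1),'knobtop')
rect(box(405,440,318,350)&(z>.015),'green')
E
python3 m.py
```

```text
block [ 0.5472 -0.2219  0.0315]
bed [ 0.67   -0.0905  0.0113]
foam [ 0.5132 -0.2789  0.0056]
knob [0.5905 0.1217 0.0865]
hub [0.6774 0.0758 0.0455]
stop [ 0.6626 -0.1453  0.0361]
table [ 0.4854 -0.0433  0.0018]
block 140 [ 546.2 -223.1] [37.1 59.7] 23.4 medz 0.027657333867939116
plate 2720 [674.3 -17.7] [165.6 339.7] 0.8 medz 0.011725588858766511
jaws 465 [668.3 -77.2] [166.9  60.2] 86.6 medz 0.038855323112884976
stopjaw 180 [ 658.7 -148.2] [23.7 49.2] 84.3 medz 0.03772234654944184
movface 76 [669.1 -40.6] [47.4 15.3] 1.4 medz 0.03814939556136232
knobtop 57 [594.9 126.2] [16.5 16. ] 0.5 medz 0.08615103015767289
green 419 [ 281.5 -338. ] [60.2 38.2] 68.7 medz 0.020853213630182665
```

View pics/crop0.png

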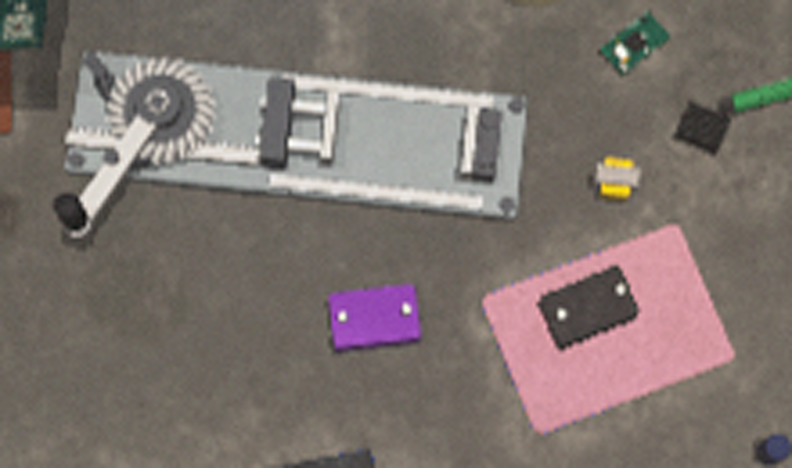

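```bash
cat > m2.py <<'E'
from h import *
from scipy import ndimage as ni
d=np.load('/tmp/top.npy');p=np.load('/tmp/top_rgb.npy');W=world('top',d);z=W[...,2]
v,u=np.mgrid[:480,:640]
box=lambda a,b,c,e:(u>a)&(u<b)&(v>c)&(v<e)
g=p.astype(int)
m=box(222,362,145,215)&(z>.007)
l,n=ni.label(m);m=l==np.argmax(np.bincount(l[m]))
m2=ni.binary_opening(m,np.ones((5,5)))
r=cv2.minAreaRect((W[m2&(z<.03)][:,:2]*1000).astype(np.float32));print('plate',r)
# fit with prior size: long-axis
ang=r[2] if r[1][0]<r[1][1] else r[2]-90
print('yaw',ang)
a=np.radians(ang);R=np.array([[np.cos(a),-np.sin(a)],[np.sin(a),np.cos(a)]])
V=(W[...,:2]*1000-np.array(r[0]))@R  # vice coords
for y in range(-160,20,4):
    s=m&(abs(V[...,1]-y)<2)
    print(y,[ (int(np.nanmedian(z[s&(abs(V[...,0]-x)<4)])*1000) if (s&(abs(V[...,0]-x)<4)).any() else None) for x in range(-44,45,8)])
k=box(222,242,185,212)&(z>.08);print('knob vice',np.median(V[k],0)); 
E
python3 m2.py
cat > go.py <<'E'
# go.py x y z yaw_deg(tool y, world): slide(cm)/turn from the current pose
import sys
from h import *
from scipy.spatial.transform import Rotation as Ro
s=ctrl.get_state();R=Ro.from_quat(s['tcp_rot']).as_matrix()
x,y,z,w=map(float,sys.argv[1:])
yaw=np.degrees(np.arctan2(R[1,1],R[0,1]));dw=(w-yaw+90)%180-90
print('tcp',s['eef_pos'].round(4),'yaw',yaw.round(1),'F',s['contact_force'].round(2),'slide',(R.T@(np.array([x,y,z])-s['eef_pos'])*100).round(2),'turn',round(-np.radians(dw),3),'t',s['time'])
E
python3 go.py .5462 -.2231 .12 23.2
```

```text
plate ((671.2695922851562, -19.510589599609375), (318.664306640625, 90.98515319824219), 84.5673599243164)
yaw -5.432640075683594
-160 [10, 9, 8, None, 8, 11, None, 9, 10, 11, 12, 11]
-156 [8, 14, 12, 11, 11, 10, 10, 12, 9, 11, 14, 11]
-152 [13, 16, 13, 12, 10, 12, 11, 10, 13, 13, 16, 14]
-148 [12, 12, 10, 12, 11, 11, 11, 12, 10, 12, 15, 11]
-144 [7, 10, 9, 9, 12, 11, 11, 8, 11, 11, 12, 10]
-140 [12, 10, 10, 30, 33, 36, 36, 32, 36, None, 12, 8]
-136 [9, 14, 12, 33, 39, 37, 36, 36, 38, 19, 12, 10]
-132 [14, 12, 13, 35, 38, 39, 35, 39, 37, None, 11, 10]
-128 [8, 11, 9, 27, 37, 35, 35, 36, 37, None, 15, 8]
-124 [12, 12, 10, 35, 39, 39, 38, 39, 40, None, 15, 13]
-120 [9, 10, 12, 35, 38, 40, 40, 41, 41, 34, 11, 14]
-116 [11, 12, 14, 12, 37, 12, 13, 14, 14, 9, 14, 10]
-112 [11, 14, 11, 12, 10, 13, 10, 12, 11, 10, 12, 10]
-108 [9, 11, 9, 12, 14, 9, 11, 11, 9, 13, 13, 11]
-104 [12, 13, 12, 10, 9, 12, 10, 12, 11, 8, 12, 8]
-100 [12, 14, 11, 9, 11, 11, 12, 10, 10, 10, 12, 11]
-96 [8, 12, 10, 10, 9, 13, 12, 13, 12, 10, 12, 11]
-92 [12, 13, 11, 9, 11, 12, 11, 9, 9, 13, 12, 11]
-88 [10, 10, 12, 10
[... 832 characters left out ...]
 38, 40, 38, 40, 38, None, 15, 11]
-20 [9, 13, 13, 33, 37, 38, 39, 38, 36, None, 13, 12]
-16 [11, 10, 12, 12, 27, 12, 12, 15, 31, 13, 9, 10]
-12 [10, 12, 13, 13, 31, 15, 9, 12, 30, 11, 11, 13]
-8 [8, 13, 10, 12, 27, None, 11, 27, None, 11, 11, 12]
-4 [10, 13, 12, 11, 29, 10, 10, 29, None, 11, 14, 14]
0 [12, 13, 11, 10, 12, 15, 9, 21, 30, 11, 12, 9]
4 [10, 12, 19, 24, 29, 26, 25, 30, 31, 34, 12, 10]
8 [10, 13, 21, 41, 41, 42, 39, 40, 39, 39, None, 12]
12 [9, 11, 36, 42, 41, 41, 39, 39, 41, 41, None, 11]
16 [11, 8, 28, 39, 40, 39, 39, 40, 39, 39, 16, 12]
knob vice [-89.76957782 137.44430491]
tcp [0.1476 0.6581 0.2301] yaw 77.3 F [ 0.22  0.41 -0.47] slide [-58.2  -77.22  11.15] turn 0.945 t 0.1
```

The crop confirms the dark block with two white pins on the pink foam at (588,305), and the vice fit is consistent. The stop face is at vice y≈-117 and the knob is within 1.5 mm of nominal.

```bash
python3 go.py .40 .25 .2 50;python3 - <<'E'
import numpy as np
a=np.radians(-5.43);R=np.array([[np.cos(a),-np.sin(a)],[np.sin(a),np.cos(a)]]);o=np.array([671.3,-19.5])
f=lambda x,y:(o+R@np.array([x,y])).round(1)
print('place',f(0,-79),'axis',f(0,95))
for q in (0,.09,.35,.61,.88,1.0,1.1):
    t=np.radians(154)+q; print(q,f(100*np.cos(t),95+100*np.sin(t)))
E
```

```text
tcp [0.1476 0.6581 0.2301] yaw 77.3 F [ 0.22  0.41 -0.47] slide [-33.57 -34.28   3.07] turn 0.477 t 0.1
place [663.8 -98.1] axis [680.3  75.1]
0 [595.  127.2]
0.09 [590.6 119.3]
0.35 [582.3  94.8]
0.61 [580.5  68.9]
0.88 [585.7  42.5]
1.0 [590.3  31.4]
1.1 [595.1  22.7]
```

```bash
python3 -m inch '[{"slide":[-33.6,-34.3,3],"turn":0.45,"grip":8},{"slide":[-33.6,-34.3,3],"turn":0.45,"grip":8},{"slide":[-33.6,-34.3,3],"turn":0.45,"grip":8},{"slide":[-33.6,-34.3,3],"turn":0.45,"grip":8},{"slide":[-33.6,-34.3,3],"turn":0.45,"grip":8},{"slide":[-33.6,-34.3,3],"turn":0.45,"grip":8},{"slide":[-33.6,-34.3,3],"turn":0.45,"grip":8},{"slide":[-33.6,-34.3,3],"turn":0.45,"grip":8},{"slide":[-33.6,-34.3,3],"turn":0.45,"grip":8},{"slide":[-58.2,-77.2,8],"turn":0.945,"grip":8},{"slide":[-58.2,-77.2,8],"turn":0.945,"grip":8},{"slide":[-58.2,-77.2,8],"turn":0.945,"grip":8},{"slide":[-58.2,-77.2,8],"turn":0.945,"grip":8},{"slide":[-58.2,-77.2,8],"turn":0.945,"grip":8},{"slide":[-58.2,-77.2,8],"turn":0.945,"grip":8},{"slide":[-58.2,-77.2,8],"turn":0.945,"grip":8},{"slide":[-58.2,-77.2,8],"turn":0.945,"grip":8},{"slide":[-58.2,-77.2,8],"turn":0.945,"grip":8},{"slide":[-58.2,-77.2,8],"turn":0.945,"grip":8},{"slide":[-58.2,-77.2,8],"turn":0.945,"grip":8}]' 40; python3 go.py .5462 -.2231 .06 23.2
```

```text
time: 2.1
eef_pos: [0.5467, -0.2256, 0.1504]
tcp_rot: [0.552, 0.834, -0.0, -0.0]
contact_force: [0.3, 0.1, -0.2]
opening: 0.936
finger_force: 0.0
tcp [ 0.5467 -0.2256  0.1504] yaw 23.0 F [ 0.32  0.1  -0.18] slide [0.26 0.05 9.04] turn -0.003 t 2.1
```

```bash
python3 -m inch '[{"slide":[0.2,0,5],"turn":0,"grip":6.5},{"slide":[0.2,0,9],"turn":0,"grip":6.5},{"slide":[0.2,0,12],"turn":0,"grip":6.5},{"slide":[0.2,0,14.1],"turn":0,"grip":6.5},{"slide":[0.2,0,14.1],"turn":0,"grip":6.5},{"slide":[0.2,0,14.1],"turn":0,"grip":3},{"slide":[0.2,0,14.1],"turn":0,"grip":3},{"slide":[0.2,0,14.1],"turn":0,"grip":3},{"slide":[0.2,0,14.1],"turn":0,"grip":3},{"slide":[0.2,0,14.1],"turn":0,"grip":3},{"slide":[0.2,0,14.1],"turn":0,"grip":3}]' 40; python3 go.py .6638 -.0981 .09 -5.43
```

```text
time: 3.2
eef_pos: [0.547, -0.221, 0.0122]
tcp_rot: [0.55, 0.835, 0.0, 0.002]
contact_force: [-0.7, 0.2, 6.2]
opening: 0.431
finger_force: 42.3
tcp [ 0.547  -0.221   0.0122] yaw 23.2 F [-0.72  0.15  6.17] slide [ 6.67 15.59 -7.77] turn 0.5 t 3.2
```

```bash
python3 -m inch '[{"slide":[0,0,-2],"turn":0,"grip":3},{"slide":[0,0,-5],"turn":0,"grip":3},{"slide":[0,0,-9],"turn":0,"grip":3},{"slide":[2,4,-9],"turn":0.12,"grip":3},{"slide":[4,8,-9],"turn":0.25,"grip":3},{"slide":[6,12,-9],"turn":0.37,"grip":3},{"slide":[6.7,15.6,-9],"turn":0.5,"grip":3},{"slide":[6.7,15.6,-9],"turn":0.5,"grip":3},{"slide":[6.7,15.6,-9],"turn":0.5,"grip":3}]'; python3 go.py .6638 -.0981 .06 -5.43; python3 - <<'E'
from h import *
p,d=cam('side','side1.png'); a=p[200:330,340:460]
p2,_=cam('top','top1.png'); b=p2[140:230,270:370]
a=cv2.resize(a,(400,433));b=cv2.resize(b,(400,433));cv2.imwrite('pics/c1.png',cv2.cvtColor(np.hstack([a,b]),cv2.COLOR_RGB2BGR))
E
```

```text
time: 4.1
eef_pos: [0.6624, -0.0965, 0.0995]
tcp_rot: [0.739, 0.674, -0.001, -0.001]
contact_force: [0.3, -0.8, -1.5]
opening: 0.434
finger_force: 41.4
tcp [ 0.6624 -0.0965  0.0995] yaw -5.3 F [ 0.33 -0.75 -1.51] slide [-0.15  0.16  3.95] turn 0.003 t 4.1
```

View pics/c1.png

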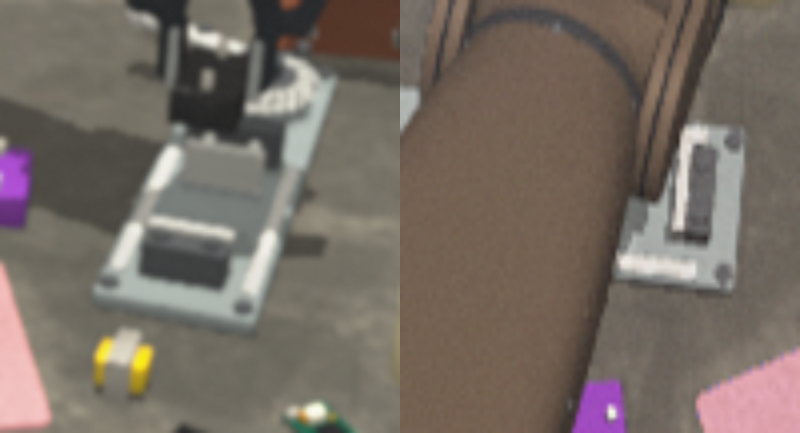

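Side crop: the block is held level between the fingers at about (208,95), over the gap. The vice's stop jaw at (185,250) is clear of it.

```bash
python3 -m inch '[{"slide":[-0.15,0.15,3],"turn":0,"grip":3},{"slide":[-0.15,0.15,5],"turn":0,"grip":3},{"slide":[-0.15,0.15,6.5],"turn":0,"grip":3},{"slide":[-0.15,0.15,7.3],"turn":0,"grip":3},{"slide":[-0.15,0.15,7.7],"turn":0,"grip":3},{"slide":[-0.15,0.15,7.9],"turn":0,"grip":3},{"slide":[-0.15,0.15,7.9],"turn":0,"grip":3}]'; python3 go.py .6638 -.0981 .019 -5.43
```

```text
time: 4.9
eef_pos: [0.6647, -0.0991, 0.0221]
tcp_rot: [0.74, 0.673, 0.0, 0.001]
contact_force: [0.8, 0.6, -0.9]
opening: 0.431
finger_force: 41.4
tcp [ 0.6647 -0.0991  0.0221] yaw -5.4 F [ 0.77  0.57 -0.9 ] slide [ 0.09 -0.1   0.31] turn -0.0 t 4.9
```

```bash
python3 -m inch '[{"slide":[0.05,-0.05,0.1],"turn":0,"grip":3},{"slide":[0.05,-0.05,0.2],"turn":0,"grip":3},{"slide":[0.05,-0.05,0.3],"turn":0,"grip":3},{"slide":[0.05,-0.05,0.3],"turn":0,"grip":3}]'; python3 go.py .6638 -.0981 .018 -5.43
```

```text
time: 5.3
eef_pos: [0.6636, -0.0982, 0.0183]
tcp_rot: [0.74, 0.673, -0.0, -0.0]
contact_force: [0.3, 0.4, -0.9]
opening: 0.43
finger_force: 41.4
tcp [ 0.6636 -0.0982  0.0183] yaw -5.4 F [ 0.32  0.44 -0.91] slide [0.01 0.02 0.03] turn -0.0 t 5.3
```

```bash
for i in 1 2 3; do python3 -m inch '[{"slide":[0,0,0.12],"turn":0,"grip":3},{"slide":[0,0,0.12],"turn":0,"grip":3}]' | grep -E "eef|contact"; done
```

```text
eef_pos: [0.6639, -0.0983, 0.0178]
contact_force: [-1.5, 0.6, 3.2]
eef_pos: [0.6639, -0.0983, 0.0178]
contact_force: [-4.4, 1.0, 8.1]
eef_pos: [0.6639, -0.0983, 0.0178]
contact_force: [-7.8, 2.2, 13.5]
```

```bash
python3 -m inch '[{"slide":[0,0,-0.25],"turn":0,"grip":3},{"slide":[0,0,-0.25],"turn":0,"grip":5.5},{"slide":[0,0,-0.25],"turn":0,"grip":5.5},{"slide":[0,0,-0.25],"turn":0,"grip":5.5},{"slide":[0,0,-2],"turn":0,"grip":5.5},{"slide":[0,0,-5],"turn":0,"grip":5.5},{"slide":[0,0,-10],"turn":0,"grip":5.5},{"slide":[0,0,-14],"turn":0,"grip":5},{"slide":[0,0,-14],"turn":0,"grip":5}]'; python3 go.py .595 .1272 .15 90; python3 go.py .595 .1272 .15 60
```

```text
time: 6.8
eef_pos: [0.6685, -0.0997, 0.1653]
tcp_rot: [0.74, 0.673, 0.004, 0.007]
contact_force: [-0.2, -0.6, 0.5]
opening: 0.582
finger_force: 0.0
tcp [ 0.6685 -0.0997  0.1653] yaw -5.4 F [-0.19 -0.57  0.54] slide [21.89 -9.49  1.31] turn 1.476 t 6.8
tcp [ 0.6685 -0.0997  0.1653] yaw -5.4 F [-0.19 -0.57  0.54] slide [21.89 -9.49  1.31] turn -1.142 t 6.8
```

```bash
python3 -m inch '[{"slide":[21.9,-9.5,1],"turn":1.476,"grip":4.5},{"slide":[21.9,-9.5,1],"turn":1.476,"grip":4.5},{"slide":[21.9,-9.5,1],"turn":1.476,"grip":4.5},{"slide":[21.9,-9.5,1],"turn":1.476,"grip":4.5},{"slide":[21.9,-9.5,1],"turn":1.476,"grip":4.5},{"slide":[21.9,-9.5,1],"turn":1.476,"grip":4.5},{"slide":[21.9,-9.5,1],"turn":1.476,"grip":4.5},{"slide":[21.9,-9.5,1],"turn":1.476,"grip":4.5},{"slide":[21.9,-9.5,1],"turn":1.476,"grip":4.5},{"slide":[21.9,-9.5,1],"turn":1.476,"grip":4.5},{"slide":[21.9,-9.5,1],"turn":1.476,"grip":4.5},{"slide":[21.9,-9.5,1],"turn":1.476,"grip":4.5}]'; python3 go.py .595 .1272 .054 90; cat > look.py <<'E'
import sys
from h import *
n=sys.argv[1]
p,d=cam('side');a=cv2.resize(p[175:305,340:460],(400,433),interpolation=cv2.INTER_CUBIC)
p2,d2=cam('top');b=cv2.resize(p2[140:230,270:370],(400,433),interpolation=cv2.INTER_CUBIC)
cv2.imwrite('pics/%s.png'%n,cv2.cvtColor(np.hstack([a,b]),cv2.COLOR_RGB2BGR))
W=world('top',d2);z=W[...,2]
a=np.radians(-5.43);R=np.array([[np.cos(a),-np.sin(a)],[np.sin(a),np.cos(a)]])
V=(W[...,:2]*1000-[671.3,-19.5])@R
s=(abs(V[...,0])<17)&(V[...,1]>-145)&(V[...,1]<25)
for y in range(-144,24,3):
    q=s&(abs(V[...,1]-y)<1.5); print(y,int(np.nanmedian(z[q])*1000) if q.any() else '-',end='; ')
b=s&(z>.025)&(z<.05)&(V[...,1]>-112)&(V[...,1]<-45)
if b.sum()>5: print('\nblock',cv2.minAreaRect(V[b].astype(np.float32)))
E
python3 look.py c2
```

```text
time: 8.0
eef_pos: [0.5899, 0.1287, 0.145]
tcp_rot: [1.0, 0.001, 0.0, -0.0]
contact_force: [-0.3, -0.3, 0.3]
opening: 0.528
finger_force: 0.0
tcp [0.5899 0.1287 0.145 ] yaw -89.9 F [-0.25 -0.29  0.28] slide [0.51 0.15 9.1 ] turn 0.003 t 8.0
-144 11; -141 34; -138 38; -135 37; -132 38; -129 37; -126 37; -123 40; -120 39; -117 14; -114 10; -111 31; -108 33; -105 34; -102 35; -99 32; -96 34; -93 33; -90 32; -87 33; -84 34; -81 33; -78 33; -75 33; -72 35; -69 34; -66 34; -63 34; -60 35; -57 33; -54 34; -51 23; -48 11; -45 11; -42 10; -39 10; -36 10; -33 11; -30 10; -27 35; -24 39; -21 40; -18 29; -15 13; -12 13; -9 15; -6 14; -3 15; 0 13; 3 19; 6 40; 9 39; 12 39; 15 41; 18 40; 21 39; 
block ((-0.04306983947753906, -81.40342712402344), (59.516292572021484, 33.78192138671875), 89.59964752197266)
```

View pics/c2.png

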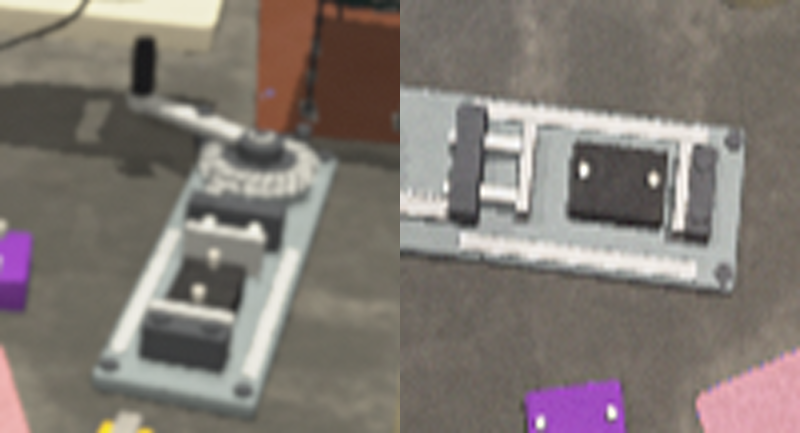

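Crop: the block lies flat and square at vice (0,-81), top picture (617,185), clear of both jaws. Now the lever.

```bash
python3 -m inch '[{"slide":[0.5,0.15,0],"turn":0,"grip":4.5},{"slide":[0.5,0.15,4],"turn":0,"grip":4.5},{"slide":[0.5,0.15,7],"turn":0,"grip":4.5},{"slide":[0.5,0.15,9.1],"turn":0,"grip":4.5},{"slide":[0.5,0.15,9.1],"turn":0,"grip":4.5},{"slide":[0.5,0.15,9.1],"turn":0,"grip":2.1},{"slide":[0.5,0.15,9.1],"turn":0,"grip":2.1},{"slide":[0.5,0.15,9.1],"turn":0,"grip":2.1},{"slide":[0.5,0.15,9.1],"turn":0,"grip":2.1}]' 20; python3 go.py .595 .1272 .054 90
```

```text
time: 9.0
eef_pos: [0.5962, 0.1267, 0.0554]
tcp_rot: [1.0, 0.0, 0.002, 0.0]
contact_force: [0.6, -3.2, 0.9]
opening: 0.246
finger_force: 1.4
tcp [0.5962 0.1267 0.0554] yaw -90.0 F [ 0.61 -3.2   0.93] slide [-0.12 -0.05  0.14] turn 0.0 t 9.0
```

```bash
python3 -m inch '[{"slide":[-0.52,0.96,0],"turn":0,"grip":2.1},{"slide":[-0.93,1.98,0],"turn":0,"grip":2.1},{"slide":[-1.23,3.04,0],"turn":0,"grip":2.1},{"slide":[-1.41,4.13,0],"turn":0,"grip":2.1},{"slide":[-1.47,5.22,0],"turn":0,"grip":2.1},{"slide":[-1.41,6.32,0],"turn":0,"grip":2.1},{"slide":[-1.23,7.41,0],"turn":0,"grip":2.1},{"slide":[-0.93,8.47,0],"turn":0,"grip":2.1},{"slide":[-0.51,9.48,0],"turn":0,"grip":2.1},{"slide":[-0.51,9.48,0],"turn":0,"grip":2.1}]' 20; python3 go.py .595 .1272 .054 90; python3 look.py c3
```

```text
time: 10.0
eef_pos: [0.5912, 0.0305, 0.0541]
tcp_rot: [1.0, -0.001, 0.001, 0.001]
contact_force: [0.4, -0.9, 0.5]
opening: 0.246
finger_force: 0.0
tcp [0.5912 0.0305 0.0541] yaw -90.1 F [ 0.4  -0.9   0.51] slide [ 0.36 -9.67  0.  ] turn -0.002 t 10.0
-144 10; -141 35; -138 38; -135 39; -132 37; -129 36; -126 37; -123 40; -120 39; -117 15; -114 12; -111 31; -108 34; -105 33; -102 34; -99 33; -96 33; -93 32; -90 32; -87 34; -84 34; -81 33; -78 33; -75 33; -72 33; -69 33; -66 32; -63 34; -60 34; -57 34; -54 33; -51 33; -48 11; -45 12; -42 38; -39 38; -36 38; -33 18; -30 12; -27 13; -24 16; -21 14; -18 12; -15 11; -12 28; -9 40; -6 40; -3 40; 0 40; 3 41; 6 38; 9 24; 12 12; 15 -; 18 -; 21 -; 
block ((-0.008001327514648438, -81.33763122558594), (33.73091506958008, 59.69544219970703), 0.25936055183410645)
```

```bash
python3 -m inch '[{"slide":[-0.42,-1.01,0],"turn":0,"grip":2.1},{"slide":[-0.72,-2.07,0],"turn":0,"grip":2.1},{"slide":[-0.90,-3.16,0],"turn":0,"grip":2.1},{"slide":[-0.96,-4.26,0],"turn":0,"grip":2.1},{"slide":[-0.90,-5.35,0],"turn":0,"grip":2.1},{"slide":[-0.72,-6.44,0],"turn":0,"grip":2.1},{"slide":[-0.42,-7.5,0],"turn":0,"grip":2.1},{"slide":[-0.01,-8.52,0],"turn":0,"grip":2.1},{"slide":[0.56,-9.58,0],"turn":0,"grip":2.1},{"slide":[0.56,-9.58,0],"turn":0,"grip":2.1}]' 20; python3 go.py .595 .1272 .054 90; python3 look.py c4
```

```text
time: 11.1
eef_pos: [0.5945, 0.1268, 0.0535]
tcp_rot: [1.0, 0.001, -0.003, 0.003]
contact_force: [-4.1, -9.0, 3.2]
opening: 0.25
finger_force: 4.0
tcp [0.5945 0.1268 0.0535] yaw -89.9 F [-4.1  -8.99  3.2 ] slide [ 0.05 -0.04 -0.05] turn 0.002 t 11.1
-144 11; -141 35; -138 37; -135 36; -132 37; -129 38; -126 38; -123 39; -120 40; -117 13; -114 12; -111 30; -108 33; -105 35; -102 33; -99 32; -96 33; -93 35; -90 33; -87 33; -84 34; -81 34; -78 33; -75 33; -72 33; -69 33; -66 33; -63 33; -60 35; -57 34; -54 33; -51 30; -48 11; -45 12; -42 38; -39 39; -36 37; -33 14; -30 13; -27 12; -24 15; -21 14; -18 11; -15 12; -12 27; -9 40; -6 40; -3 40; 0 42; 3 40; 6 39; 9 21; 12 12; 15 13; 18 11; 21 11; 
block ((0.028768539428710938, -81.33441162109375), (33.89347839355469, 59.7039794921875), 0.0908123254776001)
```

```bash
python3 -m inch '[{"slide":[-0.57,1.06,0],"turn":0,"grip":2.1},{"slide":[-0.98,2.08,0],"turn":0,"grip":2.1},{"slide":[-1.28,3.14,0],"turn":0,"grip":2.1},{"slide":[-1.46,4.23,0],"turn":0,"grip":2.1},{"slide":[-1.52,5.32,0],"turn":0,"grip":2.1},{"slide":[-1.46,6.42,0],"turn":0,"grip":2.1},{"slide":[-1.28,7.51,0],"turn":0,"grip":2.1},{"slide":[-0.98,8.57,0],"turn":0,"grip":2.1},{"slide":[-0.56,9.58,0],"turn":0,"grip":2.1},{"slide":[-0.56,9.58,0],"turn":0,"grip":2.1}]' 20; python3 go.py .595 .1272 .054 90
```

```text
time: 12.2
eef_pos: [0.5912, 0.0305, 0.0542]
tcp_rot: [1.0, -0.001, 0.001, 0.001]
contact_force: [-0.1, -0.0, -0.0]
opening: 0.246
finger_force: 0.0
tcp [0.5912 0.0305 0.0542] yaw -90.1 F [-0.08 -0.02 -0.03] slide [ 0.36 -9.67  0.01] turn -0.002 t 12.2
```

```bash
python3 -m inch '[{"slide":[-0.42,-1.01,0],"turn":0,"grip":2.1},{"slide":[-0.72,-2.07,0],"turn":0,"grip":2.1},{"slide":[-0.90,-3.16,0],"turn":0,"grip":2.1},{"slide":[-0.96,-4.26,0],"turn":0,"grip":2.1},{"slide":[-0.90,-5.35,0],"turn":0,"grip":2.1},{"slide":[-0.72,-6.44,0],"turn":0,"grip":2.1},{"slide":[-0.42,-7.5,0],"turn":0,"grip":2.1},{"slide":[-0.01,-8.52,0],"turn":0,"grip":2.1},{"slide":[0.56,-9.58,0],"turn":0,"grip":2.1},{"slide":[0.56,-9.58,0],"turn":0,"grip":2.1}]' 20; python3 go.py .595 .1272 .054 90; python3 look.py c5
```

```text
time: 13.2
eef_pos: [0.5945, 0.1268, 0.0535]
tcp_rot: [1.0, 0.001, -0.003, 0.003]
contact_force: [-4.8, -8.0, 3.4]
opening: 0.246
finger_force: 4.0
tcp [0.5945 0.1268 0.0535] yaw -89.9 F [-4.82 -7.96  3.38] slide [ 0.05 -0.04 -0.06] turn 0.003 t 13.2
-144 12; -141 34; -138 37; -135 39; -132 38; -129 38; -126 36; -123 40; -120 39; -117 34; -114 34; -111 34; -108 33; -105 34; -102 33; -99 33; -96 32; -93 32; -90 32; -87 33; -84 33; -81 34; -78 33; -75 33; -72 34; -69 32; -66 33; -63 34; -60 33; -57 37; -54 39; -51 39; -48 14; -45 13; -42 12; -39 13; -36 13; -33 12; -30 13; -27 25; -24 40; -21 40; -18 40; -15 39; -12 40; -9 40; -6 30; -3 12; 0 11; 3 12; 6 11; 9 12; 12 11; 15 12; 18 12; 21 11; 
block ((-0.030853271484375, -78.47361755371094), (33.508338928222656, 66.95411682128906), 0.26535457372665405)
```

View pics/c5.png

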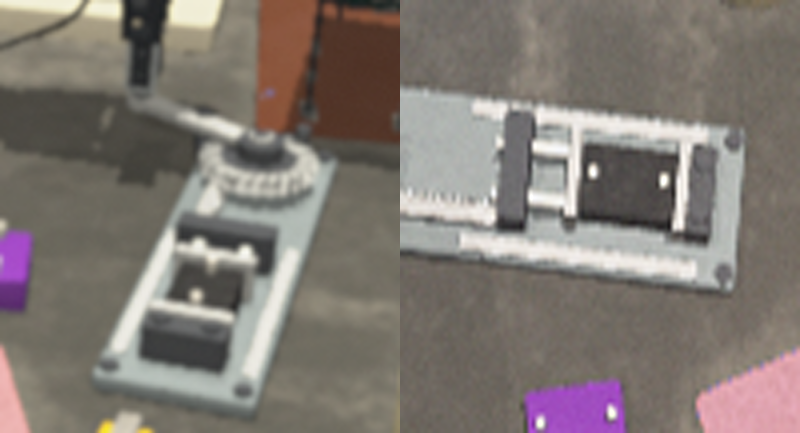

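Crop: after 6 notches the face (572,170) has pushed the block against the stop jaw (683,190). Now I go one notch at a time, reading the push.

```bash
python3 -m inch '[{"slide":[-0.57,1.06,0],"turn":0,"grip":2.1},{"slide":[-0.98,2.08,0],"turn":0,"grip":2.1},{"slide":[-1.28,3.14,0],"turn":0,"grip":2.1},{"slide":[-1.44,4.03,0],"turn":0,"grip":2.1},{"slide":[-1.44,4.03,0],"turn":0,"grip":2.1},{"slide":[-1.44,4.03,0],"turn":0,"grip":2.1}]' 20; python3 go.py .595 .1272 .054 90; python3 -m inch '[{"slide":[-0.02,0.98,0],"turn":0,"grip":2.1},{"slide":[0,1.7,0],"turn":0,"grip":2.1},{"slide":[0.01,2.59,0],"turn":0,"grip":2.1},{"slide":[0.01,2.59,0],"turn":0,"grip":2.1},{"slide":[0.01,2.59,0],"turn":0,"grip":2.1}]' 20; python3 go.py .595 .1272 .054 90; python3 look.py c6
```

```text
time: 13.9
eef_pos: [0.5817, 0.0872, 0.054]
tcp_rot: [1.0, -0.0, 0.001, 0.0]
contact_force: [0.1, 0.9, -0.7]
opening: 0.247
finger_force: 0.3
tcp [0.5817 0.0872 0.054 ] yaw -90.0 F [ 0.12  0.88 -0.73] slide [ 1.33 -4.    0.  ] turn -0.001 t 13.9
time: 14.4
eef_pos: [0.5811, 0.0618, 0.0536]
tcp_rot: [1.0, -0.0, 0.0, 0.0]
contact_force: [-1.8, 2.5, 0.3]
opening: 0.248
finger_force: 1.1
tcp [0.5811 0.0618 0.0536] yaw -90.0 F [-1.8   2.46  0.35] slide [ 1.39 -6.54 -0.04] turn -0.0 t 14.4
-144 11; -141 35; -138 37; -135 38; -132 39; -129 38; -126 36; -123 39; -120 39; -117 36; -114 33; -111 32; -108 33; -105 33; -102 33; -99 33; -96 32; -93 33; -90 33; -87 32; -84 33; -81 33; -78 33; -75 34; -72 33; -69 33; -66 34; -63 33; -60 33; -57 34; -54 40; -51 39; -48 14; -45 12; -42 12; -39 14; -36 14; -33 37; -30 40; -27 40; -24 40; -21 41; -18 40; -15 36; -12 13; -9 13; -6 14; -3 13; 0 12; 3 12; 6 12; 9 12; 12 11; 15 11; 18 11; 21 11; 
block ((-0.11891746520996094, -78.6795654296875), (66.70548248291016, 33.25960159301758), 89.4223403930664)
```

```bash
python3 -m inch '[{"slide":[0.15,0.9,0],"turn":0,"grip":2.1},{"slide":[0.4,1.8,0],"turn":0,"grip":2.1},{"slide":[0.75,2.7,0],"turn":0,"grip":2.1},{"slide":[0.75,2.7,0],"turn":0,"grip":2.1},{"slide":[0.75,2.7,0],"turn":0,"grip":2.1}]' 20; python3 go.py .595 .1272 .054 90; python3 look.py c7 |tail -c 700; python3 -c "
from h import *
for i in range(4):
    cam('side');print(ctrl.get_state()['contact_force'].round(2))"
```

```text
time: 15.0
eef_pos: [0.5881, 0.0354, 0.0533]
tcp_rot: [1.0, -0.0, -0.001, -0.0]
contact_force: [-2.2, 3.0, -1.1]
opening: 0.247
finger_force: 1.7
tcp [0.5881 0.0354 0.0533] yaw -90.0 F [-2.2   3.02 -1.08] slide [ 0.69 -9.18 -0.07] turn -0.0 t 15.0
-144 11; -141 36; -138 37; -135 39; -132 36; -129 37; -126 38; -123 39; -120 39; -117 35; -114 31; -111 34; -108 34; -105 32; -102 33; -99 32; -96 34; -93 34; -90 32; -87 34; -84 33; -81 34; -78 33; -75 32; -72 33; -69 32; -66 33; -63 35; -60 34; -57 37; -54 39; -51 38; -48 15; -45 13; -42 13; -39 28; -36 41; -33 40; -30 40; -27 40; -24 40; -21 40; -18 28; -15 13; -12 14; -9 19; -6 13; -3 12; 0 12; 3 10; 6 10; 9 10; 12 11; 15 12; 18 12; 21 -; 
block ((-0.03666114807128906, -78.57452392578125), (66.8232421875, 33.86849594116211), 89.83606719970703)
[-2.45  4.38 -1.73]
[-2.8   4.96 -1.52]
[-3.61  3.7  -1.48]
[-3.76  4.55 -1.72]
```

```bash
python3 -m inch '[{"slide":[-0.30,-0.75,0],"turn":0,"grip":2.1},{"slide":[-0.60,-1.81,0],"turn":0,"grip":2.1},{"slide":[-0.78,-2.9,0],"turn":0,"grip":2.1},{"slide":[-0.84,-4.0,0],"turn":0,"grip":2.1},{"slide":[-0.78,-5.09,0],"turn":0,"grip":2.1},{"slide":[-0.6,-6.18,0],"turn":0,"grip":2.1},{"slide":[-0.3,-7.24,0],"turn":0,"grip":2.1},{"slide":[0.11,-8.26,0],"turn":0,"grip":2.1},{"slide":[0.68,-9.32,0],"turn":0,"grip":2.1},{"slide":[0.68,-9.32,0],"turn":0,"grip":2.1}]' 20; python3 go.py .595 .1272 .054 90; cat > car.py <<'E'
from h import *
a=np.radians(-5.43);R=np.array([[np.cos(a),-np.sin(a)],[np.sin(a),np.cos(a)]])
Y=[];Z=[]
for i in range(6):
    p,d=cam('top');W=world('top',d);V=(W[...,:2]*1000-[671.3,-19.5])@R
    q=(abs(V[...,0])<20)&(V[...,1]<25)&(V[...,1]>-49);Y+=list(V[q][:,1]);Z+=list(W[q][:,2])
Y=np.array(Y);Z=np.array(Z)
h=(Z>.0345)&(Z<.045)&(Y<20)&(Y>-46)
ys=np.sort(Y[h]);print('carriage top',np.percentile(ys,[1,3,50,97,99]).round(1))
E
python3 car.py
```

```text
time: 16.3
eef_pos: [0.5943, 0.1268, 0.0533]
tcp_rot: [1.0, 0.001, -0.003, 0.003]
contact_force: [-5.4, -8.0, 4.1]
opening: 0.248
finger_force: 4.0
tcp [0.5943 0.1268 0.0533] yaw -89.9 F [-5.41 -8.02  4.07] slide [ 0.07 -0.04 -0.07] turn 0.003 t 16.3
carriage top [-42.  -33.1 -24.6 -15.3 -11.6]
```

```bash
python3 look.py c8; python3 - <<'E'
from h import *
a=np.radians(-5.43);R=np.array([[np.cos(a),-np.sin(a)],[np.sin(a),np.cos(a)]])
W=world('top',np.load('/tmp/top.npy'));V=(W[...,:2]*1000-[671.3,-19.5])@R
for n,lo,hi in(('car',-10,40),('face',-45,-12)):
    q=(abs(V[...,0])<20)&(V[...,1]<hi)&(V[...,1]>lo)&(W[...,2]>.0345)&(W[...,2]<.045)
    print(n,np.percentile(V[q][:,1],[3,50,97]).round(1))
E
```

```text
-144 10; -141 34; -138 38; -135 39; -132 37; -129 36; -126 37; -123 39; -120 39; -117 33; -114 33; -111 34; -108 34; -105 34; -102 31; -99 33; -96 33; -93 33; -90 33; -87 33; -84 32; -81 32; -78 33; -75 33; -72 34; -69 34; -66 35; -63 33; -60 35; -57 39; -54 38; -51 39; -48 13; -45 13; -42 13; -39 12; -36 13; -33 36; -30 40; -27 39; -24 41; -21 39; -18 40; -15 40; -12 14; -9 15; -6 18; -3 12; 0 12; 3 10; 6 11; 9 11; 12 12; 15 11; 18 12; 21 12; 
block ((-0.028398513793945312, -78.54768371582031), (33.802494049072266, 66.83865356445312), 0.03611836954951286)Traceback (most recent call last):
  File "<stdin>", line 6, in <module>
    return _quantile_unchecked(
        a, q, axis, out, overwrite_input, method, keepdims, weights)
    return _ureduce(a,
                    func=_quantile_ureduce_func,
    ...<5 lines>...
                    overwrite_input=overwrite_input,
                    method=method)
    r = func(a, **kwargs)
    result = _quantile(arr,
                       quantiles=q,
    ...<2 lines>...
                       out=out,
                       weights=wgt)
    slices_having_nans = np.isnan(arr[-1, ...])
                                  ~~~^^^^^^^^^
IndexError: index -1 is out of bounds for axis 0 with size 0
```

View pics/c8.png

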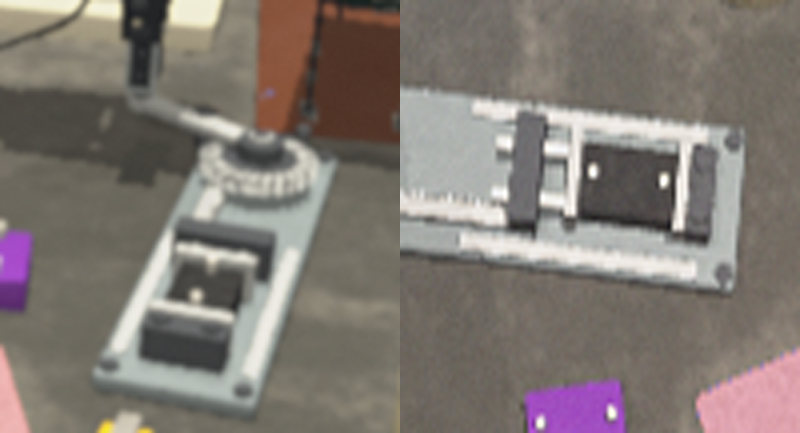

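The carriage at (527,170) fell back to about 8 notches, because the last swing just missed the ninth click under load. One more notch.

```bash
python3 -m inch '[{"slide":[-0.57,1.06,0],"turn":0,"grip":2.1},{"slide":[-0.98,2.08,0],"turn":0,"grip":2.1},{"slide":[-1.28,3.14,0],"turn":0,"grip":2.1},{"slide":[-1.46,4.23,0],"turn":0,"grip":2.1},{"slide":[-1.52,5.32,0],"turn":0,"grip":2.1},{"slide":[-1.52,5.32,0],"turn":0,"grip":2.1},{"slide":[-1.52,5.32,0],"turn":0,"grip":2.1},{"slide":[-1.52,5.32,0],"turn":0,"grip":2.1}]' 20; python3 go.py .595 .1272 .054 90; python3 car.py;python3 -c "
from h import *
for i in range(4):
    cam('side');print(ctrl.get_state()['contact_force'].round(2))"
```

```text
time: 17.5
eef_pos: [0.5781, 0.0765, 0.0528]
tcp_rot: [1.0, -0.0, -0.002, -0.002]
contact_force: [-4.2, 5.2, 0.5]
opening: 0.251
finger_force: 2.6
tcp [0.5781 0.0765 0.0528] yaw -90.1 F [-4.2   5.22  0.54] slide [ 1.69 -5.08 -0.11] turn -0.001 t 17.5
carriage top [-40.4 -40.1 -31.2 -22.2 -10. ]
[-3.64  5.48  0.45]
[-3.8   4.56  1.11]
[-3.65  5.77  0.15]
[-4.02  5.75  0.79]
```

```bash
python3 -m inch '[{"slide":[0.06,-1.09,0],"turn":0,"grip":2.1},{"slide":[0.24,-2.18,0],"turn":0,"grip":2.1},{"slide":[0.54,-3.24,0],"turn":0,"grip":2.1},{"slide":[0.95,-4.26,0],"turn":0,"grip":2.1},{"slide":[1.52,-5.32,0],"turn":0,"grip":2.1},{"slide":[1.52,-5.32,0],"turn":0,"grip":2.1}]' 20; python3 car.py
```

```text
time: 18.6
eef_pos: [0.5948, 0.1268, 0.0538]
tcp_rot: [1.0, 0.001, -0.002, 0.003]
contact_force: [-5.1, -7.5, 5.0]
opening: 0.247
finger_force: 3.9
carriage top [-38.1 -37.6 -28.6 -15.2  -7.8]
```

```bash
python3 look.py c9 >/dev/null; cat > prof.py <<'E'
import sys
from h import *
i=ctrl.camera_info('top');K=np.array(i['K']);T=np.array(i['camera_from_world'])
a=np.radians(-5.43);R=np.array([[np.cos(a),-np.sin(a)],[np.sin(a),np.cos(a)]])
ys=np.arange(-70,30,.25);xs=np.arange(-20,20.1,1)
X,Y=np.meshgrid(xs,ys,indexing='ij')
P=np.stack([X,Y],-1)@R.T+[671.3,-19.5];P=np.concatenate([P/1000,np.full(X.shape+(1,),.040)],-1)
C=P@T[:3,:3].T+T[:3,3];uv=C@K.T;u=uv[...,0]/uv[...,2];v=uv[...,1]/uv[...,2]
cu=((u-270+.5)*4-.5+400).astype(np.float32);cv_=((v-140+.5)*433/90-.5).astype(np.float32)
def prof(n):
    g=cv2.cvtColor(cv2.imread('pics/%s.png'%n),cv2.COLOR_BGR2GRAY).astype(np.float32)
    return cv2.remap(g,cu,cv_,cv2.INTER_LINEAR).mean(0)
ref=prof('c4')
def shift(p,lo,hi,g):
    s=(ys>lo)&(ys<hi);r=ref[s]-ref[s].mean();best=[]
    for k in np.arange(g-9,g+9,.25):
        q=np.interp(ys[s]+k,ys,p);q=q-q.mean();best.append((q@r/np.linalg.norm(q)/np.linalg.norm(r),k))
    return max(best)
ic=np.argmin(np.where((ys>-20)&(ys<15),cv2.blur(ref[None],(33,1))[0],999));print('car ref centre',ys[ic])
for n,gc,gf in(('c2',14,14),('c3',0,0),('c5',-14,-14),('c6',-23,-15),('c7',-27,-15),('c8',-22,-15),('c9',-26,-15)):
    p=prof(n);c=shift(p,-12,10,gc);f=shift(p,-44,-31,gf);print(n,'car',np.round(c,2),'face',np.round(f,2),'compr',round(f[1]-c[1],2))
E
python3 prof.py
```

```text
car ref centre -8.5
c2 car [ 1.   15.75] face [ 0.99 16.  ] compr 0.25
c3 car [ 1.   -0.25] face [1. 0.] compr 0.25
c5 car [  1.   -14.25] face [  0.97 -13.5 ] compr 0.75
c6 car [  1. -22.] face [  0.98 -13.75] compr 8.25
c7 car [  1.   -26.25] face [  0.99 -13.75] compr 12.5
c8 car [  1.   -21.25] face [  0.98 -13.75] compr 7.5
c9 car [  1.  -25.5] face [  0.98 -13.75] compr 11.75
```

Compression is now about 12 mm, or roughly 26–28 N (another notch would give about 37 N). The push of about 5.4 N agrees, so I stop here, release the knob and retreat.

```bash
python3 -m inch '[{"slide":[0,0.1,0],"turn":0,"grip":2.5},{"slide":[0,0.1,0],"turn":0,"grip":4.5},{"slide":[0,0.1,0],"turn":0,"grip":4.5},{"slide":[0,0.1,0],"turn":0,"grip":4.5},{"slide":[0,0.1,0],"turn":0,"grip":4.5},{"slide":[0,0.1,-3],"turn":0,"grip":4.5},{"slide":[0,0.1,-7],"turn":0,"grip":4.5},{"slide":[0,0.1,-12],"turn":0,"grip":4.5},{"slide":[-8,0.1,-14],"turn":0,"grip":4.5},{"slide":[-8,0.1,-14],"turn":0,"grip":4.5},{"slide":[-8,0.1,-14],"turn":0,"grip":4.5}]' 20; python3 look.py c10 | tail -1; sed -i "s/('c9',-26,-15)/('c10',-26,-15)/" prof.py; python3 prof.py | tail -1
python3 - <<'E'
from h import *
p,d=cam('top','top9.png');W=world('top',d);v,u=np.mgrid[:480,:640]
k=(u>215)&(u<260)&(v>180)&(v<215)&(W[...,2]>.08)&(W[...,2]<.095);print('knob',np.median(W[k],0).round(4))
E
```

```text
time: 20.1
eef_pos: [0.5129, 0.1278, 0.195]
tcp_rot: [1.0, 0.0, 0.0, -0.0]
contact_force: [0.9, -0.7, -0.5]
opening: 0.529
finger_force: 0.0
block ((-0.08633232116699219, -78.61625671386719), (33.76811981201172, 66.64981842041016), 0.3788609206676483)
c10 car [  1.  -25.5] face [  0.98 -13.75] compr 11.75
knob [0.5945 0.1265 0.087 ]
```

View pics/top9.png

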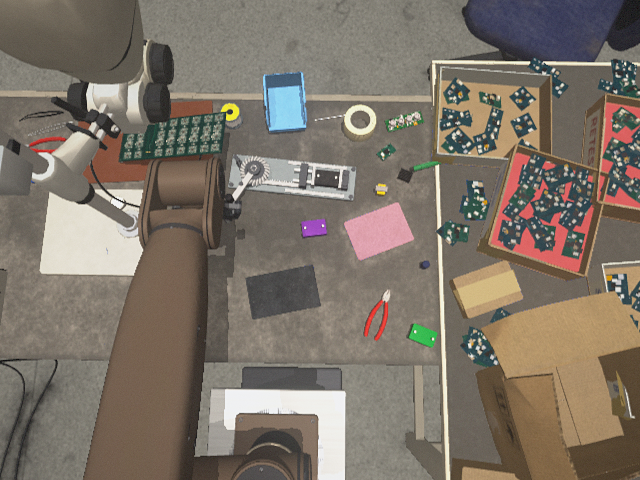

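The picture shows the block clamped at (325,178), the lever at rest with its knob at its first position (231,200), and the small parts where they were. The arm touches nothing, so I am handing in.

```bash
python3 -c "
from plant import ctrl
print(ctrl.sign_off())"
```

```text
the job is handed in; nothing more can be done
None
```

The block is clamped flat in the vice at an estimated 26–28 N (nine notches; a tenth would have given about 37 N), the lever is back at rest, the small parts were left alone, and the job was handed in at about 20 s.

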